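# Couple the knife sharpener onto its ball mount

### The arm

A 6-joint arm with a two-finger parallel gripper is mounted at the origin on the work surface. World frame = base frame: x ahead of the robot, y to its left, z up, the work surface at z = 0. Lengths are in m, angles in degrees, forces in N, time in s.
With the tool pointing down it reaches from about 0.3 to 0.75 m from the base axis. Payload 8.5 kg.
Tool frame: the origin (TCP) lies between the finger pads; the fingertips stand 17 mm ahead of it and the grasp point (between the pads) lies 2 mm behind it; z points along the fingers, y is the direction in which the jaws open and shut (so a half turn about z gives the same grasp; the last joint's range is limited). The gripper opens to 85 mm and grips with 20 to 120 N. Pads are 22 mm wide; open, the fingers measure 114 mm over their backs; the gripper's body (76 mm by 85 mm) begins 54 mm behind the grasp point. The pads swing forward as they close: fully open they stand 13 mm farther back than shut.
Start: joints at [-86.82, 21.807, 74.336, -0, 83.858, -12.336], TCP at [0.147, -0.53, 0.248] pointing down, gripper open.
Joint ranges: [-178.18, 178.18], [-50.72, 133.34], [12.68, 142.11], [-81.47, 261.47], [9.98, 163.14], [-165.26, 165.26]. Speed limits (degrees/s): [136.94, 136.94, 180, 180, 180, 180].

### API

Orientations are given as a 3x3 rotation matrix whose columns are the frame's x, y, z axes.
In Python, from rig import readout, eyes, env gives the robot as it stands.
- The arm moves only by the tool arm_command, never from a script. Its argument "rows" is text: rows parted by semicolons, each of 7 numbers parted by spaces: the closure, from 0 (fully open) to 1 (shut), then the shift along the tool's x, y, z in mm, then the turn, a rotation vector about the tool's x, y, z in degrees. In form: grip dx dy dz rx ry rz; .... A call has 1 to 5 rows; each row shifts and turns the commanded pose from where the row before left it, along the tool's axes as they then stand; what a row does not reach is not made up. A row lasts 1/12 s, in which the tool goes at most 41.7 mm and 7.16 degrees, less where a joint would pass 70% of its speed; a pose out of reach is approached as far as the arm can. A call with a gripper value outside its range is refused whole. The fingers move at their own pace and stop on an object; "squeeze" is the grip in N (left out, the last holds). Time passes only in rows, so rows that do not move let the fingers close. It gives the time, the measured TCP pose, the force and the opening at its end, in the units of the state.
- readout.observe(): the state, without advancing time (a new reading comes with each control period).
- eyes.get_image(name): name is "side" or "top" or "wrist"; returns the picture (480x640x3 uint8, red, green, blue); there is no depth.
- eyes.camera_model(name): a dict with "mtx" (3x3 intrinsics, pixels), "view" (4x4, takes a point from world to camera coordinates). Camera axes: x right, y up, looking along -z (the intrinsics and any distortion apply to the point x, -y, -z); pixel columns grow to the right and rows downward; lengths in m; the calibration is good to about 2 mm. A picture is of the moment at which its call begins: read the wrist's pose just before it. camera_model takes no time and is no camera call; for the wrist camera it gives the pose at the moment of the call.
- env.close_job(): hands the job in, once; it reports no verdict.
The state is a dict: "time_s": time; "q": joint angles; "qvel": joint speeds; "joint_efforts": joint torques, N m; "position": TCP position; "tool_rot": TCP orientation; "ft_force": force on the tool from outside, world axes, zero at the start; "wrist_torque": the same for the moment, N m; "grip_width": finger opening in m.
Only numpy, scipy, OpenCV 4.12 (cv2) and the standard library are available. Lean on these libraries where they do the work, as an engineer would, in place of code of your own. Each camera call takes 0.05 s, during which the arm holds its last target. There are 200 camera calls.

### The job

Set up the knife sharpener at the cutting table: pick it up, lower its socket gently onto the ball stud (not the straight pin) until it sits fully home on the plate, and only then press its latch lever all the way down flat. Leave it standing upright there.

Things in the scene. Friction and masses are not known exactly. Their poses are not given: they have to be found in the camera images.
- sharpener: Loose 0.45 kg knife sharpener standing mouth down: steel bell (mouth 72 outside, 64 inside, bore 34, 45 deep), flat housing (top at z 60, 42 wide), black grip block 26 (x) by 36 (y), z 60 to 106, centred at x -22; white rods on it to z 119. Lever on the +x side. All mm from the origin: centre of the mouth's rim plane; x from block to lever, z up. Grip the block from above across its y faces.
- latch (a joint): Dark steel latch lever on the housing. Angle above flat, rad: 0.45 to 0.52 raised (start), 0 fully down. Hinge pin along the sharpener's y at x +4, z 66 mm; lever reaches 44 mm from the pin to +x, 6 mm thick, 26 mm wide at its end. No spring: stiff by friction, it yields to 2 to 6 N pressed straight down at the pad and stays where left.
- latch_pad (a point): Place to press: upper face of the latch lever near its end, 32 mm from the hinge pin; moves with the lever. With the lever flat it lies at x +36, z 69 mm in the sharpener's frame.
- ball (a point): Centre of a steel ball, 30 mm across, on an 18 mm neck on a 90 mm square, 12 mm thick plate fixed to the table; 39 mm above the table. Fully home, the sharpener's bell rim rests on the plate, its origin 27 mm straight below this point; any heading will do. A second equal plate nearby carries a straight flat-topped pin, 18 mm thick and 50 mm high, instead of a ball: not that one.
Not all that is in view belongs to the job. Leave any brown look-alike of the part that bears ball alone.

How it is judged (in metres and radians):
On the way, in this order (a step that is already met when the one before it is completed fails the run):
1. the sharpener sits fully home on the ball, its lever still raised (horizontal distance between sharpener and ball below 0.01 m and z of ball in the frame of sharpener above 0.021 m and angle between sharpener's own z axis and vertical below 0.14 rad and value of joint latch above 0.3 rad), for 0.2 s.
2. the latch lever is pressed down flat (horizontal distance between sharpener and ball below 0.01 m and z of ball in the frame of sharpener above 0.021 m and angle between sharpener's own z axis and vertical below 0.14 rad and value of joint latch below 0.12 rad), for 0.2 s.
At the end, for the whole second after the job is handed in: The sharpener stands on the ball mount: bell centre within 10 mm of the ball's centre line, rim within 6 mm of the plate, upright within 8 degrees, at rest, latch lever within 0.12 rad of flat (all of step 2 and linear speed of sharpener below 0.03 m/s); the robot touches nothing.
It fails at once if the sharpener is dropped or slammed onto the ball (faster than 0.5 m/s close above it) (distance between sharpener and ball below 0.04 m and linear speed of sharpener above 0.5 m/s).
It also fails if it takes over 45 s, if anything falls off the work surface, if the arm or the gripper's body presses on something with over 40 N, if the wrist force passes 120 N, or if a joint passes its speed limit or range.

## Working session

There is one attempt and no reset: what is moved stays moved. The work goes in short steps, Python scripts to look and compute and a tool call to move; the robot and the scene stay as the last step left them, time stands still between calls to the robot, and variables do not carry over. Pictures are saved under pics/ and viewed, about 8 in all and at most 12, crops included, and the job is handed in when it is done.

Besides the shell and the picture viewer there is one more tool, called as name(argument=value, ...) on one line, values as JSON. arm_command: Moves the arm, as the interface text tells. Its arguments: {"type":"object","properties":{"rows":{"type":"string"},"squeeze":{"type":"number"}},"required":["rows"]}

```bash
mkdir -p pics; ls
cat > h.py <<'E'
import numpy as np, cv2
from rig import readout, eyes, env
def snap(n,f):
    m=eyes.camera_model(n); im=np.array(eyes.get_image(n)); cv2.imwrite('pics/'+f,im[:,:,::-1]); return im,m
def ray(m,u,v):
    K=np.array(m['mtx']);V=np.array(m['view'])
    d=np.linalg.inv(K)@[u,v,1]; d=np.array([d[0],-d[1],-d[2]])
    R=V[:3,:3]; return -R.T@V[:3,3], R.T@d
def onz(m,u,v,z):
    o,d=ray(m,u,v); return o+d*(z-o[2])/d[2]
def proj(m,p):
    V=np.array(m['view']);c=V[:3,:3]@np.array(p)+V[:3,3]
    q=np.array(m['mtx'])@[c[0],-c[1],-c[2]]; return q[:2]/q[2]
def two(m1,p1,m2,p2):
    o1,d1=ray(m1,*p1);o2,d2=ray(m2,*p2)
    t=np.linalg.lstsq(np.c_[d1,-d2],o2-o1,rcond=None)[0]
    a=o1+d1*t[0];b=o2+d2*t[1]; return (a+b)/2,np.linalg.norm(a-b)
E
python3 - <<'E'
from h import *
s=readout.observe(); print(s)
for n in('top','side'):
    im,m=snap(n,n+'0.png'); print(n,{k:np.round(v,3).tolist() if not isinstance(v,str) else v for k,v in m.items()})
E
```

```text
pics
{'time_s': 0.0, 'q': array([-8.68197012e+01,  2.18418924e+01,  7.43860768e+01,  2.20118307e-03,
        8.38593321e+01, -1.23335501e+01]), 'qvel': array([-0.00961647, -0.01428969,  0.10407574, -0.0745182 , -0.01368995,
       -0.01539897]), 'joint_efforts': array([-1.04317216e-03, -4.48463380e+01, -2.31279570e+01, -1.76488256e-04,
        4.76682850e-03,  8.64145363e-06]), 'position': array([ 0.14712086, -0.52966923,  0.24769553]), 'tool_rot': array([[ 9.63566947e-01,  2.67467264e-01, -4.63931537e-05],
       [ 2.67467022e-01, -9.63565810e-01,  1.52346657e-03],
       [ 3.62774578e-04, -1.48037067e-03, -9.99998838e-01]]), 'ft_force': array([ 0.085009  , -0.09201528,  0.10014359]), 'wrist_torque': array([ 0.01837515,  0.01477466, -0.00578142]), 'grip_width': 0.08538732112419847}
top {'mtx': [[488.994, 0.0, 327.718], [0.0, 488.994, 237.155], [0.0, 0.0, 1.0]], 'view': [[-0.018, -0.999, -0.048, 0.04], [0.983, -0.027, 0.182, -0.535], [-0.183, -0.044, 0.982, -0.707], [0.0, 0.0, 0.0, 1.0]]}
side {'mtx': [[584.826, 0.0, 330.602], [0.0, 584.826, 244.121], [0.0, 0.0, 1.0]], 'view': [[-0.998, -0.065, -0.018, 0.507], [0.038, -0.763, 0.646, -0.069], [-0.056, 0.644, 0.763, -1.078], [0.0, 0.0, 0.0, 1.0]]}
```

View pics/top0.png

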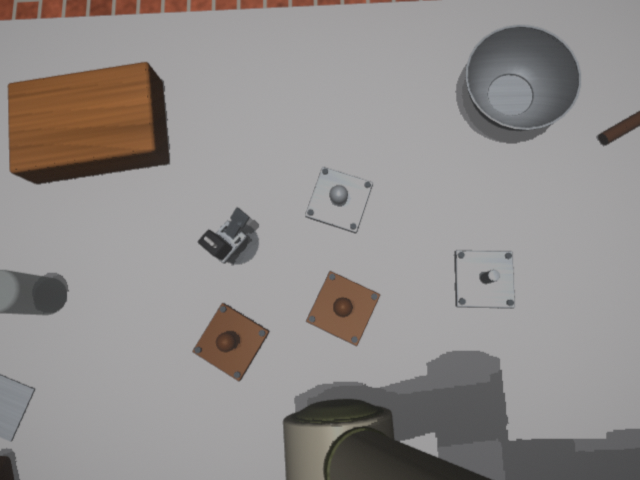

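View pics/side0.png

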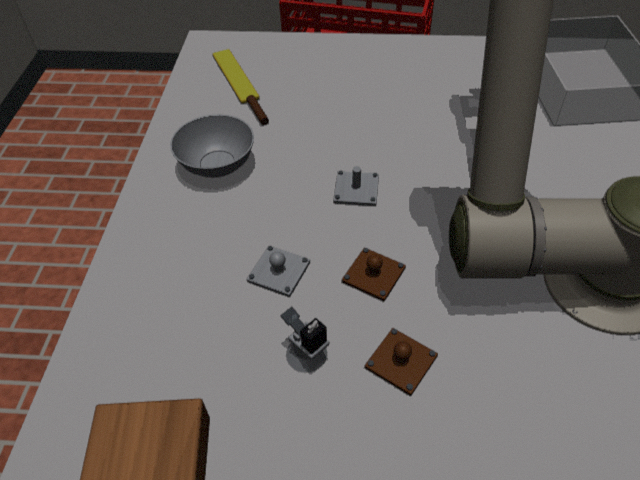

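The top view shows the ball plate at about (339,200) with its ball at (339,195). The sharpener is at (228,238), its block at (215,243) and its lever towards (240,215). In the side view the ball is at (278,260) and the sharpener at (310,335). Next I'll zoom in on the sharpener.

Run:
```python
from h import *
mt=eyes.camera_model('top');ms=eyes.camera_model('side')
a=cv2.imread('pics/top0.png');b=cv2.imread('pics/side0.png')
c=np.hstack([cv2.resize(a[190:280,180:280],None,fx=4,fy=4,interpolation=2),cv2.resize(b[290:380,262:362],None,fx=4,fy=4,interpolation=2)])
cv2.imwrite('pics/c.png',c)
print('ball',two(mt,(339,195),ms,(278,260)))
for n,im,m,r in(('top',a,mt,(160,240,300,380)),('side',b,ms,(240,300,240,320))):
    g=im.astype(int);msk=(g.min(2)>170).astype(np.uint8);
print('ball@z39',onz(mt,339,195,.039),onz(ms,278,260,.039))
# plate corners top at z=.012
P=[onz(mt,u,v,.012) for u,v in((322,166),(374,181),(357,233),(305,215))];print(np.round(P,4),np.mean(P,0))
P=[onz(ms,u,v,.012) for u,v in((269,245),(311,263),(291,295),(247,274))];print(np.mean(P,0))
print('block',two(mt,(213,243),ms,(314,334)),'lever',two(mt,(240,214),ms,(289,314)))
```

```text
ball (array([0.60487607, 0.00922141, 0.03766094]), np.float64(0.0023776267764667094))
ball@z39 [0.60573188 0.00907295 0.039     ] [0.60343064 0.01065813 0.039     ]
[[ 0.6643  0.0369  0.012 ]
 [ 0.6353 -0.0489  0.012 ]
 [ 0.5484 -0.0182  0.012 ]
 [ 0.581   0.0663  0.012 ]] [0.60724735 0.00902934 0.012     ]
[0.60318367 0.01012248 0.012     ]
block (array([0.52161359, 0.19572702, 0.09147614]), np.float64(0.004435711226082564)) lever (array([0.56553945, 0.15735871, 0.08621111]), np.float64(0.004614843152400642))
```

View pics/c.png

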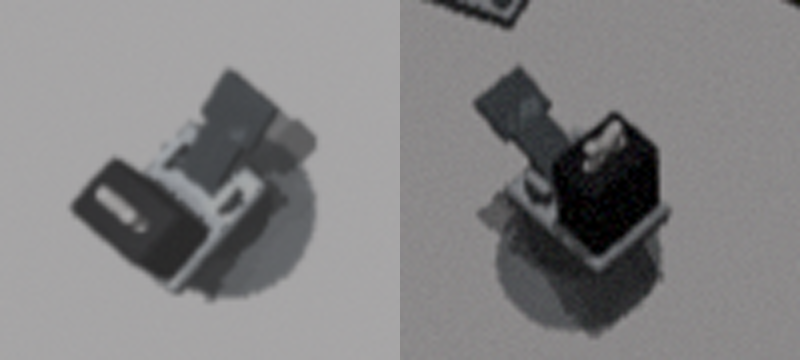

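The enlarged crop shows the block's top-left edge from (70,208) to (113,157) in the top view. The lever points up and to the right, and it's raised.

Run:
```python
from h import *
mt=eyes.camera_model('top');ms=eyes.camera_model('side')
A=onz(mt,180+70/4,190+208/4,.106);B=onz(mt,180+113/4,190+157/4,.106)
x=(B-A);L=np.linalg.norm(x);x/=L;y=np.array([-x[1],x[0],0])
print(A,B,L,np.degrees(np.arctan2(x[1],x[0])))
c=(A+B)/2-y*.018;print('blk centre',c,'origin',c+x*.022)
# side: top-face corners (crop right: 400 offset)
Q=[onz(ms,262+u/4,290+v/4,.106) for u,v in((555-400,160),(617-400,113),(658-400,147))];print(np.round(Q,4),[np.linalg.norm(Q[i]-Q[i+1]) for i in(0,1)])
print('side centre',(Q[0]+Q[2])/2, [np.degrees(np.arctan2(*(Q[i+1]-Q[i])[1::-1])) for i in(0,1)])
V=np.array(eyes.camera_model('wrist')['view']);s=readout.observe();o=-V[:3,:3].T@V[:3,3]
print('cam in tool',s['tool_rot'].T@(o-s['position']), (s['tool_rot'].T@V[:3,:3].T).round(3))
```

```text
[0.52330451 0.21420833 0.106     ] [0.54172345 0.19894508 0.106     ] 0.023921203606596282 -39.64757360364238
blk centre [0.52102884 0.192717   0.106     ] origin [0.53796848 0.1786796  0.106     ]
[[0.539  0.199  0.106 ]
 [0.517  0.1764 0.106 ]
 [0.4999 0.191  0.106 ]] [np.float64(0.03158073703681238), np.float64(0.02245448440253461)]
side centre [0.51947164 0.19500568 0.106     ] [np.float64(-134.34721826676986), np.float64(139.40950387783883)]
cam in tool [ 0.0853422  -0.00048028 -0.12669215] [[ 0.     0.944  0.329]
 [ 1.    -0.001  0.002]
 [ 0.002  0.329 -0.944]]
```

```bash
cat >> h.py <<'E'
from scipy.spatial.transform import Rotation as Ro
def plan(tgt,head,n):
    """rows to bring TCP to tgt with tool pointing down and tool x at heading head (deg)"""
    s=readout.observe();p=s['position'].copy();R=s['tool_rot'].copy();h=np.radians(head)
    x=np.array([np.cos(h),np.sin(h),0]);z=np.array([0,0,-1.]);G=np.c_[x,np.cross(z,x),z]
    w=Ro.from_matrix(R.T@G).as_rotvec(degrees=True); st=(np.array(tgt)-p)/n
    print('turn',w.round(2),'shift(mm)',(st*n*1e3).round(1),'force',s['ft_force'].round(1),'t',s['time_s'])
    for i in range(n):
        d=np.round(R.T@st*1e3,1); r=np.round(w/n,2); print(*d,*r,sep=' ',end='; ')
        R=R@Ro.from_rotvec(r,degrees=True).as_matrix()
    print()
E
python3 -c "
from h import *
plan([.52,.194,.25],139,20)"
```

```text
turn [-2.0000e-02 -9.0000e-02 -1.2349e+02] shift(mm) [372.9 723.7   2.2] force [0.3 0.2 0.2] t 0.1
27.6 -29.9 -0.1 -0.0 -0.0 -6.17; 30.7 -26.7 -0.1 -0.0 -0.0 -6.17; 33.4 -23.3 -0.1 -0.0 -0.0 -6.17; 35.7 -19.6 -0.1 -0.0 -0.0 -6.17; 37.6 -15.6 -0.1 -0.0 -0.0 -6.17; 39.1 -11.5 -0.1 -0.0 -0.0 -6.17; 40.1 -7.2 -0.1 -0.0 -0.0 -6.17; 40.6 -2.9 -0.1 -0.0 -0.0 -6.17; 40.7 1.5 -0.1 -0.0 -0.0 -6.17; 40.3 5.9 -0.1 -0.0 -0.0 -6.17; 39.4 10.2 -0.1 -0.0 -0.0 -6.17; 38.1 14.4 -0.1 -0.0 -0.0 -6.17; 36.3 18.4 -0.1 -0.0 -0.0 -6.17; 34.1 22.2 -0.1 -0.0 -0.0 -6.17; 31.6 25.7 -0.1 -0.0 -0.0 -6.17; 28.6 28.9 -0.1 -0.0 -0.0 -6.17; 25.3 31.9 -0.1 -0.0 -0.0 -6.17; 21.8 34.4 -0.1 -0.0 -0.0 -6.17; 18.0 36.5 -0.1 -0.0 -0.0 -6.17; 13.9 38.3 -0.1 -0.0 -0.0 -6.17;
```

arm_command(rows="0 27.6 -29.9 0 0 0 -6.17; 0 30.7 -26.7 0 0 0 -6.17; 0 33.4 -23.3 0 0 0 -6.17; 0 35.7 -19.6 0 0 0 -6.17; 0 37.6 -15.6 0 0 0 -6.17")

```text
time_s: 0.52
position: [0.2406, -0.347, 0.248]
tool_rot: [[0.687, 0.727, -0.0], [0.727, -0.687, 0.001], [0.0, -0.001, -1.0]]
ft_force: [1.6, -0.0, 1.0]
grip_width: 0.0855
```

arm_command(rows="0 39.1 -11.5 0 0 0 -6.17; 0 40.1 -7.2 0 0 0 -6.17; 0 40.6 -2.9 0 0 0 -6.17; 0 40.7 1.5 0 0 0 -6.17; 0 40.3 5.9 0 0 0 -6.17")

```text
time_s: 0.93
position: [0.3338, -0.166, 0.2483]
tool_rot: [[0.217, 0.976, 0.0], [0.976, -0.217, -0.0], [0.0, 0.0, -1.0]]
ft_force: [0.7, -1.1, -0.0]
grip_width: 0.0851
```

arm_command(rows="0 39.4 10.2 0 0 0 -6.17; 0 38.1 14.4 0 0 0 -6.17; 0 36.3 18.4 0 0 0 -6.17; 0 34.1 22.2 0 0 0 -6.17; 0 31.6 25.7 0 0 0 -6.17")

```text
time_s: 1.35
position: [0.4273, 0.0152, 0.2483]
tool_rot: [[-0.315, 0.949, -0.0], [0.949, 0.315, -0.0], [-0.0, -0.0, -1.0]]
ft_force: [0.4, -0.4, -0.4]
grip_width: 0.0855
```

arm_command(rows="0 28.6 28.9 0 0 0 -6.17; 0 25.3 31.9 0 0 0 -6.17; 0 21.8 34.4 0 0 0 -6.17; 0 18 36.5 0 0 0 -6.17; 0 13.9 38.3 0 0 0 -6.17")

```text
time_s: 1.77
position: [0.5204, 0.1961, 0.248]
tool_rot: [[-0.758, 0.653, -0.001], [0.653, 0.758, -0.0], [0.0, -0.001, -1.0]]
ft_force: [0.7, -0.8, 1.0]
grip_width: 0.0854
```

arm_command(rows="0 0 0 0 0 0 0; 0 0 0 0 0 0 0; 0 0 0 0 0 0 0")

```text
time_s: 2.02
position: [0.5198, 0.1936, 0.2479]
tool_rot: [[-0.753, 0.658, -0.001], [0.658, 0.753, -0.0], [0.001, -0.001, -1.0]]
ft_force: [-0.5, -1.3, -0.7]
grip_width: 0.0856
```

```bash
python3 -c "
from h import *
im,m=snap('wrist','w1.png');plan([.52,.194,.25],139,1)
import pickle;pickle.dump(m,open('w1.pkl','wb'))
print(proj(m,[.52,.194,.106]))"
```

```text
turn [-0.04 -0.02 -0.17] shift(mm) [0.3 0.9 1.8] force [-0.1  0.9  0.4] t 2.0667
0.4 0.9 -1.8 -0.04 -0.02 -0.17; 
[324.57838347 227.31961089]
```

View pics/w1.png

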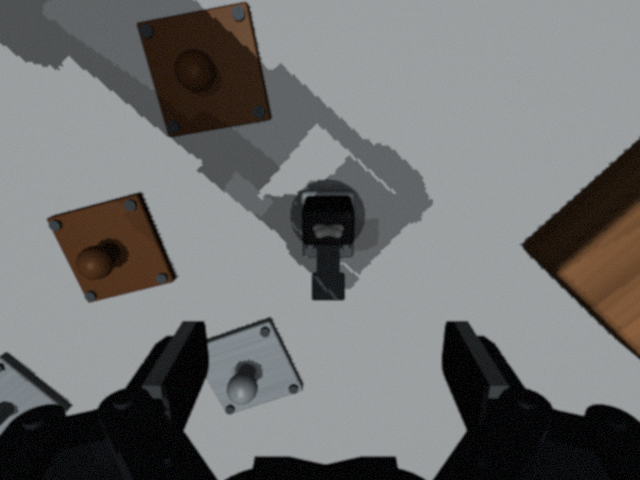

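The wrist view shows the block at columns 302–354 and rows 197–243. The lever points straight down the image, at columns 312–344, so the heading matches. The ball is at (241,388).

Run:
```python
from h import *
import pickle
m=pickle.load(open('w1.pkl','rb'));im=cv2.imread('pics/w1.png').max(2)
for r in range(186,304,6):
    print(r,im[r,294:364:2].tolist())
s=readout.observe()
c=cv2.resize(cv2.imread('pics/w1.png')[180:310,270:390],None,fx=4,fy=4,interpolation=2);c=cv2.convertScaleAbs(c,alpha=2,beta=20);cv2.imwrite('pics/w1c.png',c)
```

```text
186 [163, 162, 161, 160, 159, 148, 107, 60, 47, 46, 44, 43, 43, 47, 44, 50, 43, 47, 52, 43, 45, 42, 42, 45, 41, 48, 58, 63, 85, 101, 102, 102, 100, 99, 106]
192 [156, 139, 85, 48, 59, 82, 85, 92, 87, 90, 93, 79, 56, 52, 50, 50, 58, 54, 53, 51, 53, 51, 54, 58, 47, 54, 55, 55, 55, 49, 52, 73, 95, 104, 103]
198 [66, 46, 41, 53, 101, 111, 43, 5, 3, 3, 4, 0, 0, 0, 4, 2, 0, 1, 3, 13, 10, 2, 0, 5, 13, 0, 0, 8, 40, 69, 54, 54, 58, 76, 100]
204 [59, 59, 47, 45, 53, 24, 7, 0, 5, 12, 10, 16, 5, 0, 5, 7, 14, 2, 10, 1, 0, 12, 3, 7, 4, 7, 0, 11, 9, 37, 52, 58, 59, 58, 66]
210 [44, 39, 45, 43, 25, 1, 3, 0, 4, 0, 9, 8, 9, 7, 0, 10, 7, 5, 8, 1, 5, 2, 1, 13, 7, 0, 9, 8, 15, 18, 36, 53, 59, 62, 62]
216 [51, 48, 41, 39, 22, 8, 16, 20, 8, 17, 14, 1, 10, 13, 18, 8, 14, 16, 11, 13, 5, 11, 15, 13, 17, 18, 17, 28, 24, 17, 34, 53, 52, 58, 59]
222 [50, 45, 46, 41, 27, 7, 14, 7, 12, 0, 18, 10, 15, 12, 13, 7, 18, 5, 17, 7, 12, 16, 19, 0, 8, 8, 11, 18, 16, 20, 25, 47, 49, 48, 49]
228 [61, 68, 47, 42, 21, 15, 15, 19, 11, 32, 61, 64, 59, 50, 49, 53, 52, 56, 51, 49, 48, 56, 60, 71, 61, 24, 23, 21, 20, 12, 34, 47, 51
[... 1193 characters left out ...]
, 100, 103, 119, 149, 158, 160]
282 [160, 161, 162, 161, 161, 161, 159, 162, 149, 63, 28, 29, 46, 65, 44, 27, 24, 32, 32, 29, 28, 30, 26, 30, 20, 50, 100, 101, 102, 102, 122, 143, 162, 162, 163]
288 [162, 161, 163, 160, 160, 160, 159, 163, 149, 69, 27, 28, 24, 26, 46, 57, 42, 36, 36, 31, 31, 29, 27, 27, 22, 71, 116, 125, 127, 158, 159, 159, 160, 161, 159]
294 [162, 161, 161, 161, 161, 161, 161, 162, 149, 63, 27, 23, 31, 27, 27, 28, 25, 30, 44, 62, 46, 28, 28, 28, 27, 83, 156, 159, 163, 159, 161, 160, 162, 159, 162]
300 [161, 161, 158, 160, 161, 161, 159, 162, 158, 133, 107, 107, 108, 108, 106, 105, 108, 109, 108, 106, 105, 107, 111, 108, 112, 142, 158, 161, 161, 163, 162, 162, 161, 159, 159]
```

View pics/w1c.png

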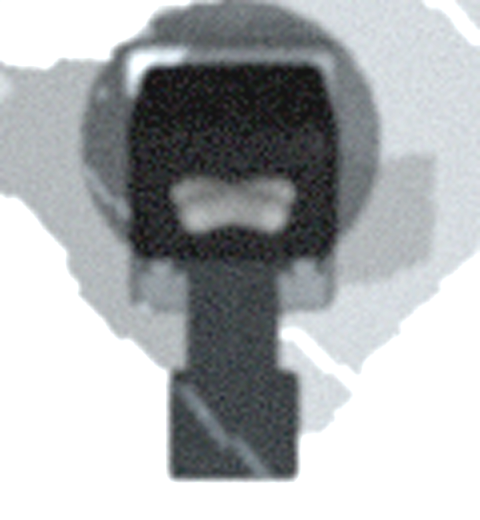

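Run:
```python
from h import *
import pickle
m=pickle.load(open('w1.pkl','rb'))
F=[onz(m,u,v,.106) for u,v in((302.5,244.5),(354.5,244.5),(354.5,213),(302.5,213))]
print(np.round(F,4),[np.linalg.norm(F[i]-F[i-1]) for i in range(4)])
d=F[0]-F[1];print('y dir',np.degrees(np.arctan2(d[1],d[0])))
print('centre',np.mean(F,0)); 
print('ball',onz(m,241,388,.039))
x=np.array([np.cos(np.radians(-41)),np.sin(np.radians(-41)),0]);z=np.array([0,0,1])
print('pred lever tip',proj(m,np.mean(F,0)*[1,1,0]+x*(.026+.044*np.cos(.48))+z*(.066+.044*np.sin(.48))))
plan(np.r_[np.mean(F,0)[:2],.086],139,5)
```

```text
[[0.5193 0.1743 0.106 ]
 [0.5429 0.2014 0.106 ]
 [0.5256 0.2158 0.106 ]
 [0.5026 0.1895 0.106 ]] [np.float64(0.02253627466762535), np.float64(0.035903497715696266), np.float64(0.022536213194281594), np.float64(0.034980235697994015)]
y dir -131.1018007934378
centre [0.52263672 0.19524474 0.106     ]
ball [0.60639381 0.00960165 0.039     ]
pred lever tip [328.23792499 300.89647135]
turn [-0.04 -0.02 -0.17] shift(mm) [   2.9    2.1 -162.2] force [-0.1  0.9  0.4] t 2.0667
-0.2 0.7 32.4 -0.01 -0.0 -0.03; -0.2 0.7 32.4 -0.01 -0.0 -0.03; -0.2 0.7 32.4 -0.01 -0.0 -0.03; -0.2 0.7 32.4 -0.01 -0.0 -0.03; -0.2 0.7 32.4 -0.01 -0.0 -0.03;
```

arm_command(rows="0 0 1 35 0 0 0; 0 0 1 35 0 0 0; 0 0 1 35 0 0 0; 0 0 0 30 0 0 0; 0 0 0.5 20 0 0 0", squeeze=50)

```text
time_s: 2.48
position: [0.5211, 0.1949, 0.091]
tool_rot: [[-0.752, 0.659, -0.003], [0.659, 0.752, -0.001], [0.002, -0.003, -1.0]]
ft_force: [0.0, -0.1, 0.4]
grip_width: 0.0854
```

arm_command(rows="0 0 0 7 0 0 0; 0 0 0 0 0 0 0; 0 0 0 0 0 0 0; 0.3 0 0 0 0 0 0; 0.4 0 0 0 0 0 0")

```text
time_s: 2.9
position: [0.5231, 0.1964, 0.0879]
tool_rot: [[-0.754, 0.657, 0.003], [0.657, 0.754, 0.0], [-0.002, 0.002, -1.0]]
ft_force: [0.1, -0.6, -0.5]
grip_width: 0.0642
```

arm_command(rows="0.5 0 0 0 0 0 0; 0.6 0 0 0 0 0 0; 0.7 0 0 0 0 0 0; 0.8 0 0 0 0 0 0; 0.8 0 0 0 0 0 0")

```text
time_s: 3.32
position: [0.5226, 0.1965, 0.087]
tool_rot: [[-0.754, 0.657, 0.001], [0.657, 0.754, 0.0], [-0.001, 0.001, -1.0]]
ft_force: [-2.5, -1.6, 5.7]
grip_width: 0.0355
```

arm_command(rows="1 0 0 0 0 0 0; 1 0 0 0 0 0 0; 1 0 0 0 0 0 0; 1 0 0 0 0 0 0; 1 0 0 0 0 0 0")

```text
time_s: 3.73
position: [0.5226, 0.1965, 0.087]
tool_rot: [[-0.754, 0.657, 0.001], [0.657, 0.754, 0.0], [-0.001, 0.001, -1.0]]
ft_force: [-2.1, -1.0, 6.0]
grip_width: 0.0353
```

arm_command(rows="1 0 0 -3 0 0 0; 1 0 0 -15 0 0 0; 1 0 0 -25 0 0 0; 1 0 0 -30 0 0 0; 1 0 0 -20 0 0 0", squeeze=80)

```text
time_s: 4.15
position: [0.5224, 0.1966, 0.1809]
tool_rot: [[-0.754, 0.657, 0.0], [0.657, 0.754, 0.0], [0.0, 0.0, -1.0]]
ft_force: [1.8, 0.8, -5.4]
grip_width: 0.0354
```

```bash
python3 -c "
from h import *
plan([.5889,.0239,.18],139,9)"
```

```text
turn [ 0.02 -0.   -0.08] shift(mm) [  66.5 -172.7   -0.9] force [ 1.8  0.8 -5.4] t 4.15
-18.2 -9.6 0.1 0.0 -0.0 -0.01; -18.2 -9.6 0.1 0.0 -0.0 -0.01; -18.2 -9.6 0.1 0.0 -0.0 -0.01; -18.2 -9.6 0.1 0.0 -0.0 -0.01; -18.2 -9.6 0.1 0.0 -0.0 -0.01; -18.2 -9.6 0.1 0.0 -0.0 -0.01; -18.2 -9.6 0.1 0.0 -0.0 -0.01; -18.2 -9.6 0.1 0.0 -0.0 -0.01; -18.2 -9.6 0.1 0.0 -0.0 -0.01;
```

arm_command(rows="1 -8 -4 0 0 0 0; 1 -20 -10.5 0 0 0 0; 1 -28 -15 0 0 0 0; 1 -28 -15 0 0 0 0; 1 -28 -15 0 0 0 0")

```text
time_s: 4.57
position: [0.5673, 0.0763, 0.1771]
tool_rot: [[-0.754, 0.657, -0.004], [0.657, 0.754, 0.0], [0.003, -0.002, -1.0]]
ft_force: [0.7, 0.7, -5.3]
grip_width: 0.0351
```

arm_command(rows="1 -25 -13 0 0 0 0; 1 -18 -9.5 0 0 0 0; 1 -8 -4.5 0 0 0 0; 1 0 0 0 0 0 0; 1 0 0 0 0 0 0")

```text
time_s: 4.98
position: [0.5878, 0.0243, 0.1779]
tool_rot: [[-0.753, 0.658, -0.003], [0.658, 0.753, 0.001], [0.003, -0.001, -1.0]]
ft_force: [-0.8, 0.5, -4.7]
grip_width: 0.0352
```

Run:
```python
from h import *
import pickle
plan([.5889,.0239,.18],139,1)
ims=[]
for n,z in(('top',0),('side',0),('wrist',0)):
    im,m=snap(n,n+'2.png');pickle.dump(m,open(n+'2.pkl','wb'))
    s=readout.observe();R=s['tool_rot'];O=s['position']+R@[-.022,0,.087]
    # predicted: rim centre, lever tip, block top centre, ball
    x=-R[:,0]
    P={'rim':O,'hs':O+[0,0,.06],'blk':O-.022*x+[0,0,.106],'tip':O+x*(.004+.044*np.cos(.48))+np.array([0,0,.066+.044*np.sin(.48)]),'ball':[.6055,.0095,.039]}
    P={k:proj(m,v).round(1) for k,v in P.items()};print(n,P)
    c=P['hs'].astype(int);x0=np.clip(c[0]-65,0,510);y0=np.clip(c[1]-60,0,360)
    ims.append(cv2.convertScaleAbs(cv2.resize(im[y0:y0+120,x0:x0+130,::-1],None,fx=3,fy=3,interpolation=2),alpha=1.6,beta=15));print(n,'crop',x0,y0)
cv2.imwrite('pics/j2.png',np.hstack(ims[:2]));cv2.imwrite('pics/j2w.png',ims[2])
```

```text
turn [-0.07 -0.15 -0.12] shift(mm) [ 1.1 -0.4  2.1] force [-0.8  0.5 -4.7] t 4.9833
-1.1 0.5 -2.1 -0.07 -0.15 -0.12; 
top {'rim': array([337.1, 186.7]), 'hs': array([335.9, 174.3]), 'blk': array([323.6, 176. ]), 'tip': array([356., 144.]), 'ball': array([338.7, 195.1])}
top crop 270 114
side {'rim': array([275. , 241.5]), 'hs': array([271.8, 218.4]), 'blk': array([278.1, 206. ]), 'tip': array([253.4, 194.9]), 'ball': array([277. , 259.5])}
side crop 206 158
wrist {'rim': array([323.7, 293.2]), 'hs': array([323.4, 355.4]), 'blk': array([322.8, 382.6]), 'tip': array([323.3, 483.4]), 'ball': array([323.4, 261.1])}
wrist crop 258 295
```

View pics/j2.png

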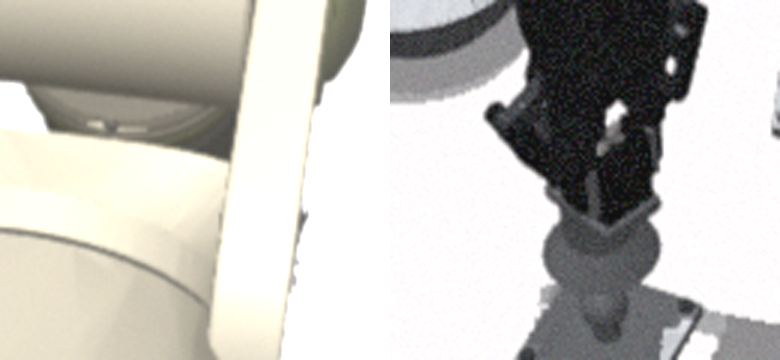

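View pics/wrist2.png

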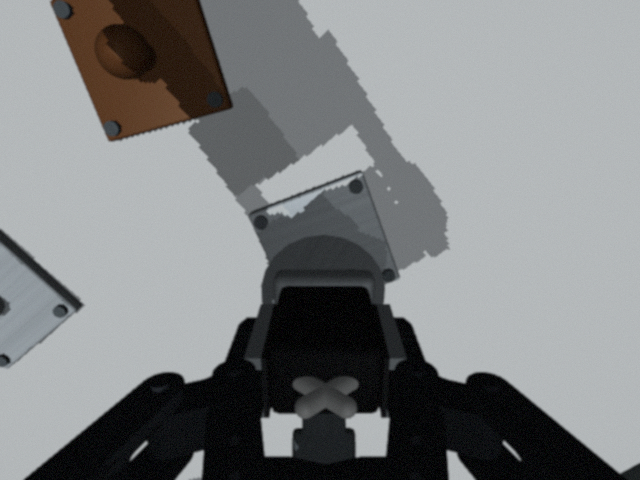

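The side crop shows the bell mouth centred directly over the ball, at about u=276.5 against 277.7. The wrist view shows the bell at columns 262–384 with its far edge at row 236. The visible plate corners are (248,213), (361,171) and (399,275).

Run:
```python
from h import *
import pickle
m=pickle.load(open('wrist2.pkl','rb'))
f=lambda a:onz(m,*a,.012)
print('plate c',(f((248,213))+f((399,275)))/2,(f((261,222))+f((388,275)))/2,[np.linalg.norm(f(a)-f((361,171))) for a in((248,213),(399,275))])
s=readout.observe();R=s['tool_rot'];O=s['position']+R@[-.022,0,.087]
print('origin',O)
t=np.linspace(0,6.28,200)
q=np.array([proj(m,O+.036*np.array([np.cos(a),np.sin(a),0])) for a in t]);print('rim pred',q.min(0),q.max(0))
x=-R[:,0]
for dx in(-.009,-.035): print('blk edge pred',proj(m,O+x*dx+[0,0,.106]))
print('housing back edge z60 x-? px/mm', proj(m,O+[0,0,.0]+x*.001)-proj(m,O))
ms=pickle.load(open('side2.pkl','rb'))
q=np.array([proj(ms,O+.036*np.array([np.cos(a),np.sin(a),0])) for a in t]);print('side rim',q.min(0),q.max(0))
print('side obs u',206+(543-390)/3,206+(660-390)/3,'v',158+285/3)
```

```text
plate c [0.60472731 0.01210125 0.012     ] [0.60755838 0.0100992  0.012     ] [np.float64(0.08777320735628302), np.float64(0.08659573091441891)]
origin [0.60443316 0.01093708 0.09190326]
rim pred [260.73465326 233.4332866 ] [386.75131669 347.30485546]
blk edge pred [322.82920586 416.08923116]
blk edge pred [322.67103309 346.79227312]
housing back edge z60 x-? px/mm [0.00194785 1.57479987]
side rim [254.44974227 226.26247487] [295.18831301 257.23654557]
side obs u 257.0 296.0 v 253.0
```

arm_command(rows="1 -0.8 0 8 0 -0.15 0; 1 0 0 12 0 0 0; 1 0 0 12 0 0 0; 1 0 0 6 0 0 0; 1 0 0 2 0 0 0")

```text
time_s: 5.55
position: [0.5884, 0.0242, 0.1379]
tool_rot: [[-0.754, 0.657, -0.0], [0.657, 0.754, -0.001], [-0.001, -0.001, -1.0]]
ft_force: [0.7, -0.4, -4.7]
grip_width: 0.0349
```

arm_command(rows="1 0 0 4 0 0 0; 1 0 0 4 0 0 0; 1 0 0 4 0 0 0; 1 0 0 4 0 0 0; 1 0 0 0 0 0 0")

```text
time_s: 5.97
position: [0.5888, 0.0236, 0.1226]
tool_rot: [[-0.754, 0.657, 0.001], [0.657, 0.754, -0.002], [-0.002, -0.001, -1.0]]
ft_force: [0.1, 0.4, -6.2]
grip_width: 0.0352
```

arm_command(rows="1 0 0 3 0 0 0; 1 0 0 3 0 0 0; 1 0 0 3 0 0 0; 1 0 0 3 0 0 0; 1 0 0 0 0 0 0")

```text
time_s: 6.38
position: [0.5889, 0.0236, 0.1106]
tool_rot: [[-0.754, 0.657, 0.001], [0.657, 0.754, -0.002], [-0.002, -0.001, -1.0]]
ft_force: [0.3, -1.2, -6.0]
grip_width: 0.0347
```

arm_command(rows="1 0 0 3 0 0 0; 1 0 0 2 0 0 0; 1 0 0 2 0 0 0; 1 0 0 2 0 0 0; 1 0 0 0 0 0 0")

```text
time_s: 6.8
position: [0.5893, 0.0236, 0.1019]
tool_rot: [[-0.754, 0.657, 0.002], [0.657, 0.754, -0.001], [-0.002, 0.0, -1.0]]
ft_force: [1.4, 1.0, -7.1]
grip_width: 0.0349
```

arm_command(rows="1 0 0 1 0 0 0; 1 0 0 1 0 0 0; 1 0 0 1 0 0 0; 1 0 0 0 0 0 0")

```text
time_s: 7.13
position: [0.5893, 0.0236, 0.0993]
tool_rot: [[-0.754, 0.657, 0.002], [0.657, 0.754, -0.002], [-0.003, 0.0, -1.0]]
ft_force: [1.6, 0.5, -5.2]
grip_width: 0.0352
```

arm_command(rows="1 0 0 0.7 0 0 0; 1 0 0 0.7 0 0 0; 1 0 0 0 0 0 0")

```text
time_s: 7.38
position: [0.5893, 0.0235, 0.0991]
tool_rot: [[-0.754, 0.657, 0.003], [0.657, 0.754, -0.002], [-0.004, 0.001, -1.0]]
ft_force: [-3.3, 0.5, 4.8]
grip_width: 0.0349
```

arm_command(rows="1 0 0 0.7 0 0 0; 1 0 0 0.7 0 0 0; 1 0 0 0 0 0 0")

```text
time_s: 7.63
position: [0.5893, 0.0235, 0.099]
tool_rot: [[-0.754, 0.657, 0.004], [0.657, 0.754, -0.002], [-0.005, 0.001, -1.0]]
ft_force: [-6.8, 0.5, 15.7]
grip_width: 0.0349
```

The bell made contact at TCP z 0.099, the height I expected for fully home. I'll unload it, release and rise.

arm_command(rows="1 0 0 -1 0 0 0; 0.7 0 0 -0.5 0 0 0; 0.5 0 0 0 0 0 0; 0.3 0 0 0 0 0 0; 0.1 0 0 0 0 0 0")

```text
time_s: 8.05
position: [0.5893, 0.0234, 0.0979]
tool_rot: [[-0.754, 0.657, 0.002], [0.657, 0.754, -0.002], [-0.003, -0.0, -1.0]]
ft_force: [-0.8, 0.5, 0.0]
grip_width: 0.0655
```

arm_command(rows="0 0 0 0 0 0 0; 0 0 0 0 0 0 0; 0 0 0 0 0 0 0; 0 0 0 -10 0 0 0; 0 0 0 -30 0 0 0")

```text
time_s: 8.47
position: [0.5874, 0.0238, 0.1354]
tool_rot: [[-0.754, 0.657, -0.006], [0.657, 0.754, -0.001], [0.004, -0.004, -1.0]]
ft_force: [0.0, 0.3, -1.0]
grip_width: 0.0852
```

arm_command(rows="0 0 0 -40 0 0 0; 0 0 0 -40 0 0 0; 0 0 0 -28 0 0 0; 0 0 0 0 0 0 0; 0 0 0 0 0 0 0")

```text
time_s: 8.88
position: [0.5892, 0.0238, 0.2481]
tool_rot: [[-0.754, 0.657, 0.006], [0.657, 0.754, -0.002], [-0.006, 0.002, -1.0]]
ft_force: [1.0, -0.1, -0.7]
grip_width: 0.0853
```

Run:
```python
from h import *
import pickle
s=readout.observe();print(s['position'],s['ft_force'],s['time_s'])
ims=[]
h=np.radians(-41);x=np.array([np.cos(h),np.sin(h),0])
for n in('side','wrist'):
    im,m=snap(n,n+'3.png');pickle.dump(m,open(n+'3.pkl','wb'))
    O=np.array([.6055,.0097,.012])
    P={'rim':O,'blk':O-.022*x+[0,0,.106],'tip':O+x*(.004+.044*np.cos(.48))+np.array([0,0,.066+.044*np.sin(.48)])}
    P={k:proj(m,v).round(1) for k,v in P.items()};print(n,P)
    c=P['blk'].astype(int);x0=np.clip(c[0]-65,0,510);y0=np.clip(c[1]-60,0,360);print(n,x0,y0)
    ims.append(cv2.convertScaleAbs(cv2.resize(im[y0:y0+120,x0:x0+130,::-1],None,fx=3,fy=3,interpolation=2),alpha=1.8,beta=15))
cv2.imwrite('pics/j3.png',np.hstack(ims))
```

```text
[0.58918373 0.0238159  0.24811416] [ 1.01653687 -0.13642695 -0.73616209] 8.8833
side {'rim': array([278.2, 268.6]), 'blk': array([281.5, 237.7]), 'tip': array([258.1, 225.9])}
side 216 177
wrist {'rim': array([324.3, 219. ]), 'blk': array([324.1, 233. ]), 'tip': array([324.3, 307.3])}
wrist 259 173
```

View pics/j3.png

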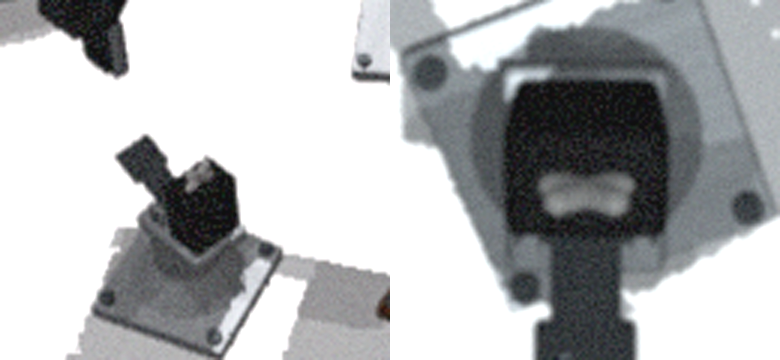

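The sharpener is seated on the ball, upright, with its lever raised. The lever is centred at wrist column 324.7, where I predicted 324.3. Next I'll shut the gripper and press the pad.

```bash
python3 -c "
from h import *
plan([.631,-.0125,.135],139,5)"
```

```text
turn [-0.05  0.07 -0.08] shift(mm) [  42.6  -36.4 -110.3] force [0.5 1.3 0.2] t 8.9833
-11.2 0.1 22.1 -0.01 0.01 -0.02; -11.2 0.1 22.1 -0.01 0.01 -0.02; -11.2 0.1 22.1 -0.01 0.01 -0.02; -11.2 0.1 22.1 -0.01 0.01 -0.02; -11.2 0.1 22.1 -0.01 0.01 -0.02;
```

arm_command(rows="0.5 -18 0.5 0 0 0 0; 1 -20 0 0 0 0 0; 1 -17 0 0 0 0 0; 1 0 0 20 0 0 0; 1 0 0 30 0 0 0", squeeze=25)

```text
time_s: 9.4
position: [0.6318, -0.0129, 0.1961]
tool_rot: [[-0.753, 0.658, 0.005], [0.658, 0.753, -0.002], [-0.005, 0.001, -1.0]]
ft_force: [-1.0, 0.2, 0.6]
grip_width: 0.0257
```

arm_command(rows="1 0 0 30 0 0 0; 1 0 0 20 0 0 0; 1 0 0 10 0 0 0; 1 0 0 0 0 0 0; 1 0 0 0 0 0 0")

```text
time_s: 9.82
position: [0.631, -0.0122, 0.1362]
tool_rot: [[-0.754, 0.657, 0.001], [0.657, 0.754, -0.002], [-0.002, -0.0, -1.0]]
ft_force: [0.0, 0.2, 0.7]
grip_width: -0.0001
```

```bash
python3 -c "
from h import *
plan([.631,-.0125,.135],139,1)"
```

```text
turn [-0.02  0.12 -0.09] shift(mm) [ 0.  -0.3 -1.2] force [0.  0.2 0.7] t 9.8167
-0.2 -0.2 1.2 -0.02 0.12 -0.09;
```

arm_command(rows="1 0 0 6 0 0 0; 1 0 0 5 0 0 0; 1 0 0 5 0 0 0; 1 0 0 4 0 0 0; 1 0 0 0 0 0 0")

```text
time_s: 10.23
position: [0.6308, -0.0122, 0.1156]
tool_rot: [[-0.754, 0.657, 0.001], [0.657, 0.754, -0.002], [-0.002, -0.0, -1.0]]
ft_force: [0.2, -0.2, 0.4]
grip_width: -0.0002
```

arm_command(rows="1 0 0 3 0 0 0; 1 0 0 3 0 0 0; 1 0 0 3 0 0 0; 1 0 0 3 0 0 0; 1 0 0 0 0 0 0")

```text
time_s: 10.65
position: [0.6308, -0.0122, 0.1035]
tool_rot: [[-0.754, 0.657, 0.001], [0.657, 0.754, -0.001], [-0.002, -0.0, -1.0]]
ft_force: [-0.3, -0.0, -0.3]
grip_width: 0.0001
```

arm_command(rows="1 0 0 2 0 0 0; 1 0 0 1.5 0 0 0; 1 0 0 1 0 0 0; 1 0 0 0 0 0 0")

```text
time_s: 10.98
position: [0.6309, -0.0122, 0.0994]
tool_rot: [[-0.754, 0.657, 0.002], [0.657, 0.754, -0.002], [-0.002, -0.0, -1.0]]
ft_force: [-0.4, -0.3, 0.5]
grip_width: 0.0001
```

Run:
```python
from h import *
s=readout.observe();print(s['position'],s['ft_force'],s['time_s'],s['wrist_torque'])
im,m=snap('side','side4.png');w,_=snap('wrist','wrist4.png')
cv2.imwrite('pics/j4.png',np.hstack([cv2.convertScaleAbs(cv2.resize(im[165:305,210:350,::-1],None,fx=2.8,fy=2.8,interpolation=2),alpha=1.8,beta=15),cv2.convertScaleAbs(cv2.resize(w[228:424,220:424,::-1],(404,392)),alpha=2,beta=20)]))
```

```text
[ 0.63090731 -0.01219591  0.09943845] [-0.42038525 -0.33449132  0.45867251] 10.9833 [-0.00525858  0.0095844  -0.01722504]
```

View pics/j4.png

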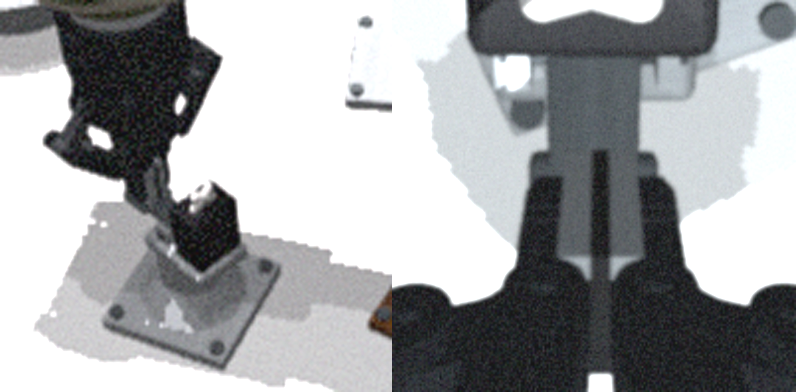

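The side view has the closed fingertips at the lever, with the block upright. I can't tell from this whether the lever is flat, so I'll press on until force builds.

arm_command(rows="1 0 0 1 0 0 0; 1 0 0 1 0 0 0")

```text
time_s: 11.25
position: [0.631, -0.0122, 0.0979]
tool_rot: [[-0.754, 0.657, 0.002], [0.657, 0.754, -0.002], [-0.003, 0.0, -1.0]]
ft_force: [-1.9, -0.8, 10.5]
grip_width: -0.0
```

arm_command(rows="1 0 0 1 0 0 0; 1 0 0 0.5 0 0 0")

```text
time_s: 11.42
position: [0.6312, -0.0123, 0.0977]
tool_rot: [[-0.754, 0.657, 0.004], [0.657, 0.754, -0.002], [-0.004, 0.001, -1.0]]
ft_force: [-3.2, -0.2, 14.7]
grip_width: 0.0
```

Hard stop at TCP z 0.098, the height for a flat pad. I'll hold briefly, then retreat and check.

arm_command(rows="1 0 0 0.7 0 0 0; 1 0 0 0 0 0 0; 1 0 0 0 0 0 0; 1 0 0 -3 0 0 0; 1 0 0 -10 0 0 0")

```text
time_s: 11.83
position: [0.6302, -0.012, 0.1076]
tool_rot: [[-0.754, 0.657, -0.001], [0.657, 0.754, -0.001], [-0.0, -0.001, -1.0]]
ft_force: [0.3, 0.5, -1.1]
grip_width: 0.0003
```

arm_command(rows="1 0 0 -30 0 0 0; 1 0 0 -40 0 0 0; 1 0 0 -40 0 0 0; 1 20 0 -20 0 0 0; 1 20 0 0 0 0 0")

```text
time_s: 12.25
position: [0.6018, 0.014, 0.2438]
tool_rot: [[-0.753, 0.658, 0.011], [0.658, 0.753, -0.003], [-0.011, 0.005, -1.0]]
ft_force: [0.4, 0.6, 0.0]
grip_width: -0.0002
```

arm_command(rows="1 0 0 0 0 0 0; 1 0 0 0 0 0 0; 1 0 0 0 0 0 0")

```text
time_s: 12.5
position: [0.6007, 0.014, 0.238]
tool_rot: [[-0.754, 0.657, 0.001], [0.657, 0.754, -0.002], [-0.002, -0.0, -1.0]]
ft_force: [0.3, 0.4, -0.3]
grip_width: -0.0001
```

Run:
```python
from h import *
s=readout.observe();print(s['position'],s['ft_force'],s['time_s'])
h=np.radians(-41);x=np.array([np.cos(h),np.sin(h),0]);O=np.array([.6058,.0093,.012])
im,m=snap('side','side5.png');w,mw=snap('wrist','wrist5.png')
for n,q,off in(('side',m,(210,165)),('wrist',mw,(220,170))):
    for a in(0,.12,.48): print(n,a,'tip in crop px',((proj(q,O+x*(.004+.044*np.cos(a))+np.array([0,0,.066+.044*np.sin(a)]))-off)*(2.8 if n=='side' else 2)).round(0))
    print(n,'blk top',((proj(q,O-.022*x+[0,0,.106])-off)*(2.8 if n=='side' else 2)).round(0))
cv2.imwrite('pics/j5.png',np.hstack([cv2.convertScaleAbs(cv2.resize(im[165:305,210:350,::-1],None,fx=2.8,fy=2.8,interpolation=2),alpha=1.8,beta=15),cv2.convertScaleAbs(cv2.resize(w[170:366,220:420,::-1],(400,392)),alpha=2,beta=20)]))
```

```text
[0.60072783 0.01404069 0.23800196] [ 0.31100597  0.35476464 -0.28607076] 12.5
side 0 tip in crop px [133. 187.]
side 0.12 tip in crop px [132. 182.]
side 0.48 tip in crop px [134. 170.]
side blk top [200. 203.]
wrist 0 tip in crop px [208. 236.]
wrist 0.12 tip in crop px [208. 242.]
wrist 0.48 tip in crop px [207. 249.]
wrist blk top [207.  88.]
```

View pics/j5.png

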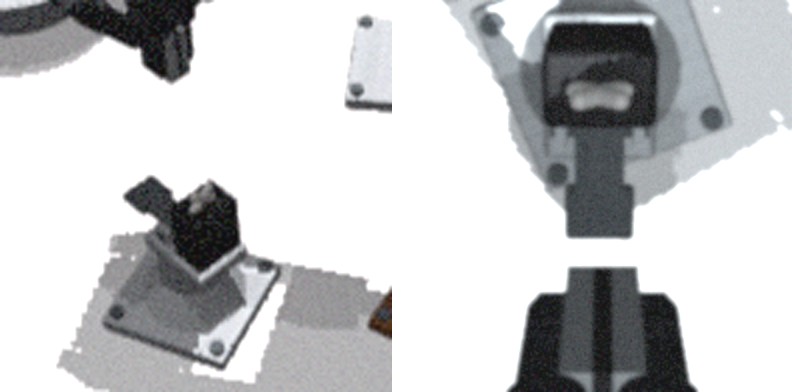

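Flat: the tip is at wrist row 238 (predicted 236 flat, 242 at 0.12 rad) and at side row about 187 (predicted 187). The block is upright and the arm is clear.

```bash
python3 -c "
from rig import env;print(env.close_job())"
```

```text
the job is handed in; nothing more can be done
None
```

I put the knife sharpener on the ball stud, pressed its latch lever flat and handed the job in; the rig gave no verdict. It took about 12.6 s of the 45 s allowed.

- **Seating:** I gripped the block across its y faces and lowered the socket slowly. It made contact at tool height 0.099 m, the height I expected for fully home, with about 16 N at most. After I let go, the pictures showed it upright with the lever still raised.
- **Latch:** I pressed the lever with the gripper shut until it hit a hard stop at tool height 0.098 m, with a last reading of 14.7 N. The lever gave almost no force reading on the way down. I therefore relied on the hard stop and the pictures to judge it flat.
- **Last checks:** In the side view the lever tip was at row 187, where the flat position should be. In the wrist view it was at row 238: flat is 236 and the 0.12 rad limit is 242. The block stood upright over the plate, the arm was clear and the force read near zero. No check failed. The camera estimates of the ball and plate centre differed by up to about 4 mm, and contact with the plate came at the expected height.

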